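Turn a tray of pralines over into its packing tray

ROBOT

A 6-joint arm with a two-finger parallel gripper is mounted at the origin on the work surface. World frame = base frame: x ahead of the robot, y to its left, z up, the work surface at z = 0. Lengths are in m, angles in degrees, forces in N, time in s.
With the tool pointing down it reaches from about 0.35 to 0.875 m from the base axis. Payload 4.2 kg.
Tool frame: the origin (TCP) lies midway between the tips of the shut fingers; the grasp point (between the pads) lies 19 mm behind it; z points along the fingers, y is the line along which they close (so a half turn about z gives the same grasp; the last joint's range is limited). The gripper opens to 87 mm and grips with 3 to 60 N. Pads are 19 mm wide; open, the fingers measure 117 mm over their backs; the gripper's body (75 mm by 190 mm) begins 51 mm behind the grasp point.
Start: joints at [78.931, 22.042, 0.453, 0, -68.411, -14.817], TCP at [0.273, 0.562, 0.223] pointing down, gripper open.
Joint ranges: [-179.83, 179.83], [-69.29, 118.12], [-61.27, 80.66], [-181.25, 117.63], [-171.15, -9.14], [-177.46, 177.46]. Speed limits (degrees/s): [159.86, 159.86, 180, 180, 180, 180].

INTERFACE

Orientations are given as a 3x3 rotation matrix whose columns are the frame's x, y, z axes.
In Python, from station import sense, capture, finish_job, silhouettes, landmark_of gives the robot as it stands.
- The arm moves only by the tool step_arm, never from a script. Its arguments are lists of equal length, an entry for each row: "linear": the shift along the tool's x, y, z in mm, a list of three; "delta_rot": the turn, a rotation vector about the tool's x, y, z in rad, a list of three; "grip": the finger opening in mm, from 0 to 87. A call has 1 to 10 rows; each row shifts and turns the commanded pose from where the row before left it, along the tool's axes as they then stand; what a row does not reach is not made up. A row lasts 1/8 s, in which the tool goes at most 62.5 mm and 10.7 degrees, less where a joint would pass 70% of its speed; a pose out of reach is approached as far as the arm can. A call with a gripper value outside its range is refused whole. The fingers move at their own pace and stop on an object; the grip force is fixed at half the most. Time passes only in rows, so rows that do not move let the fingers close. It gives the time, the measured TCP pose, the force, the opening and the grip force at its end, in the units of the state.
- sense(): the state, without advancing time (a new reading comes with each control period).
- capture(name): name is "scene" or "side" or "wrist"; returns a dict with "img" (420x560x3 uint8, red, green, blue), "fx", "fy", "cx", "cy" (pixels), "k1" (the pictures are not rectified: a ray, as slopes to the right and down, at radius r is drawn at 1 + k1 r^2 times it, then the intrinsics apply), "world_to_cam" (4x4, takes a point from world to camera coordinates); the wrist camera has in their place "mount" (4x4, takes a point from camera to tool coordinates, whose origin is the TCP and whose axes are the flange's). Camera axes: x right, y up, looking along -z (the intrinsics and any distortion apply to the point x, -y, -z); pixel columns grow to the right and rows downward; lengths in m; the calibration is good to about 2 mm. A picture is of the moment at which its call begins: read the wrist's pose just before it. There is no depth.
- finish_job(): hands the job in; it is judged then, once.
Trained networks look in the newest picture that a camera, given by its name, has taken for a name from the list of things; names that differ only in an ending like _2 or _b are one class to them, and where a whole thing is asked for, a point or a joint stands for the part that bears it (a point fixed in the world has none). Each returns a list of dicts, best first, with "score" (0 to 1); they miss things now and then, are a little off and sometimes report something else, mostly with a low value. They report only what shows in the picture. A call takes as long as a camera call.
- silhouettes(camera, label): "mask" (420x560 bool, what is visible of it) and "point" ([column, row] in pixels, amid what is visible of it).
- landmark_of(camera, label): "point" ([column, row] in pixels: a listed point, or the origin of a listed thing).
The state is a dict: "time_s": time; "joints": joint angles; "joint_velocities": joint speeds; "effort": joint torques, N m; "tcp_pos": TCP position; "ee_rot": TCP orientation; "wrist_force": force on the tool from outside, world axes, zero at the start; "moment": the same for the moment, N m; "gripper_width": opening from 0.0 (shut) to 1.0 (fully open); "gripper_force": force on a finger pad.
Only numpy, scipy, OpenCV 4.12 (cv2) and the standard library are available. Lean on these libraries where they do the work, as an engineer would, in place of code of your own. Each camera call takes 0.05 s, during which the arm holds its last target. There are 200 camera calls.

TASK

Lay the loose empty tray face-down on the filled praline tray in the turnover stand and press it home until both spring latches snap over it, then swing the leaf right over by the plain end of its handle with the tray still latched on. Then squeeze the two opposed buttons on the handle together to free the latches, keep them squeezed while you start to lift the leaf, and swing it all the way back to where it started, so that the loose tray is left standing on the stand's plate, open side up, with all six pralines in its pockets. Leave the bowl, jar and spatula where they are.

Things in the scene. Friction and masses are not known exactly. Their poses are not given: they have to be found in the camera images.
- stand: Fixed steel turnover stand: base plate 150 x 215 x 10 mm, a low pad on its -y side, two uprights with a hinge pin. Origin on the counter under the middle of the pin; x along the pin, z up; the pin is 47 mm above the origin. The leaf starts on the stand's +y side and swings over the top to its -y side.
- leaf (a joint): Hinged leaf, rad: 0 = lying on the stand's +y side (start), pi/2 = upright, 3.14 = right over on the -y side; stops at both ends. Stiff friction hinge (0.55 N m) stays where it is left; 4 to 6 N at the handle's end moves it. It carries the filled white tray (96 x 66 x 14 mm, 2 x 3 pockets 28 mm square, 11 mm deep), two spring latches and, at its free end, a black handle.
- mould_face (a point): Centre of the filled tray's rim plane, 53 mm from the hinge pin, in a plane through the pin. Leaf axes: x along the pin and the tray's 96 mm side, y from the pin to the handle, z out of the pockets (up at start, down when over). Sloping guides stand 13 mm above this plane around the tray, with about 2 mm play.
- handle_end (a point): Grip point on the plain outer end of the handle: 175 mm from the hinge pin along leaf y, 2 mm below the rim plane. The bar there is 24 mm wide (leaf x), 10 mm thick (leaf z), 29 mm long and ends 189 mm from the pin. Gripped here across its width the buttons stay free, and it can turn between the fingers as the leaf swings.
- latch_a (a joint): Spring latch on the leaf's +x side, rad: 0 = shut, 0.14 = fully open (stop), clear of the tray above 0.10. Its button pressed inwards swings its jaw outwards; fully pressed takes about 3 N. Jaws stand at the tray's two 66 mm ends, 24 mm wide, tops 34 mm above the rim plane, lips 3.5 mm over the tray's edge, sloped on top: a tray pressed straight down (8 to 15 N) snaps in under both.
- latch_b (a joint): The same latch on the leaf's -x side.
- button_a (a point): Outer face of latch_a's button: a black disc 15 mm across facing leaf +x, 145 mm from the hinge pin, 25.5 mm from the handle's middle line, 2 mm below the rim plane. It travels about 6 mm inwards (and 3 mm towards the hinge).
- button_b (a point): Outer face of latch_b's button, the mirror image, facing leaf -x. The two outer faces are 51 mm apart when free, 38 mm when fully pressed; gripped between the fingers they can serve as pivots while the leaf swings.
- tray_foot (a point): Centre of the raised foot of the loose empty white tray, which starts face-down on the counter, foot up. Foot 60 mm (tray x) by 36 mm (tray y) by 14 mm high; this point is half-way up it, 21 mm above the rim plane. Grip it across the 36 mm. Tray z points from rim to foot (up at start, down once turned over).
- tray_rim (a point): Centre of the loose tray's rim plane: 96 (x) x 66 (y) x 14 mm tray body with 2 x 3 pockets 11 mm deep, matching the filled tray, alike either way round. Same axes as tray_foot. Laid on the filled tray and snapped in, this point lies on mould_face.
- tray: The same loose tray (origin at tray_rim); 0.12 kg.
- landing (a point): Middle of the place on the stand's base plate (a raised pad, 17.5 mm above the counter), 53 mm to the stand's -y side of the hinge, where the tray comes to stand on its foot once turned over (1.5 mm below where the latches hold it). Its rim is then 45.5 mm above the counter.
- bowl: Bystander: round steel bowl, 150 mm across, 65 mm high; origin under its centre.
- jar: Bystander: glass jar, 64 mm across, 90 mm high; origin under its centre.
- spatula: Bystander: a hand spatula lying on the counter, along its x.
- praline0_c (a point): Centre of a loose chocolate praline, 24 mm across, 18 mm high, 15 g, lying base up in a pocket of the filled tray, standing 7 mm proud of it.
- praline1_c (a point): Centre of a loose chocolate praline, 24 mm across, 18 mm high, 15 g, lying base up in a pocket of the filled tray, standing 7 mm proud of it.
- praline2_c (a point): Centre of a loose chocolate praline, 24 mm across, 18 mm high, 15 g, lying base up in a pocket of the filled tray, standing 7 mm proud of it.
- praline3_c (a point): Centre of a loose chocolate praline, 24 mm across, 18 mm high, 15 g, lying base up in a pocket of the filled tray, standing 7 mm proud of it.
- praline4_c (a point): Centre of a loose chocolate praline, 24 mm across, 18 mm high, 15 g, lying base up in a pocket of the filled tray, standing 7 mm proud of it.
- praline5_c (a point): Centre of a loose chocolate praline, 24 mm across, 18 mm high, 15 g, lying base up in a pocket of the filled tray, standing 7 mm proud of it.

How it is judged (in metres and radians):
On the way, in this order (a step that is already met when the one before it is completed fails the run):
1. the empty tray lies face-down on the filled tray (centres within 5 mm), both latches snapped over it (distance between tray_rim and mould_face below 0.005 m and angle between the z axis of tray_rim and the z axis of mould_face, either way round below 0.06 rad and value of joint each of latch_a, latch_b below 0.05 rad), for 0.2 s.
2. the leaf is turned right over (beyond 3.0 rad) with the tray still latched on (all of step 1 and value of joint leaf above 3 rad), for 0.2 s.
3. both latches are squeezed open (beyond 0.10 rad) with the leaf still over (value of joint each of latch_a, latch_b above 0.1 rad and value of joint leaf above 2.8 rad), for 0.1 s.
At the end, for the whole second after the job is handed in: Leaf back within 0.12 rad of its starting stop; loose tray at rest on the stand's plate, open side up (within 0.09 rad), within 25 mm of the landing place; all six pralines down in its pockets (centres inside its outline, at most 3 mm above its rim plane) (value of joint leaf below 0.12 rad and angle between tray_rim's own z axis and vertical above 3.05 rad and horizontal distance between tray_rim and landing below 0.025 m and height (world z) of tray_rim below 0.0505 m and linear speed of tray below 0.02 m/s and z of praline0_c in the frame of tray_rim between -0.003 and 0.011 m and x of praline0_c in the frame of tray_rim between -0.048 and 0.048 m and y of praline0_c in the frame of tray_rim between -0.033 and 0.033 m and z of praline1_c in the frame of tray_rim between -0.003 and 0.011 m and x of praline1_c in the frame of tray_rim between -0.048 and 0.048 m and y of praline1_c in the frame of tray_rim between -0.033 and 0.033 m and z of praline2_c in the frame of tray_rim between -0.003 and 0.011 m and x of praline2_c in the frame of tray_rim between -0.048 and 0.048 m and y of praline2_c in the frame of tray_rim between -0.033 and 0.033 m and z of praline3_c in the frame of tray_rim between -0.003 and 0.011 m and x of praline3_c in the frame of tray_rim between -0.048 and 0.048 m and y of praline3_c in the frame of tray_rim between -0.033 and 0.033 m and z of praline4_c in the frame of tray_rim between -0.003 and 0.011 m and x of praline4_c in the frame of tray_rim between -0.048 and 0.048 m and y of praline4_c in the frame of tray_rim between -0.033 and 0.033 m and z of praline5_c in the frame of tray_rim between -0.003 and 0.011 m and x of praline5_c in the frame of tray_rim between -0.048 and 0.048 m and y of praline5_c in the frame of tray_rim between -0.033 and 0.033 m); the robot touches nothing.
It fails at once if the bowl is moved more than 30 mm (distance of bowl from where it was at the start of the episode above 0.03 m).
It fails at once if the jar is moved more than 30 mm (distance of jar from where it was at the start of the episode above 0.03 m).
It fails at once if the spatula is moved more than 30 mm (distance of spatula from where it was at the start of the episode above 0.03 m).
It also fails if it takes over 72 s, if anything falls off the work surface, if the arm or the gripper's body presses on something with over 40 N, if the wrist force passes 120 N, or if a joint passes its speed limit or range.

## Working session

There is one attempt and no reset: what is moved stays moved. The work goes in short steps, Python scripts to look and compute and a tool call to move; the robot and the scene stay as the last step left them, time stands still between calls to the robot, and variables do not carry over. Pictures are saved under pics/ and viewed, at most 10 in all, crops included, and the job is handed in when it is done.

Besides the shell and the picture viewer there is one more tool, called after "Call:" as name(argument=value, ...) on one line, values as JSON. step_arm: Moves the arm, as the interface text tells. Its arguments: {"type":"object","properties":{"linear":{"type":"array"},"delta_rot":{"type":"array"},"grip":{"type":"array"}},"required":["linear","delta_rot","grip"]}

```bash
mkdir -p pics; ls; cat > h.py <<'E'
import numpy as np, cv2
from station import sense, capture, finish_job, silhouettes, landmark_of
def cam(name):
    s=sense(); c=capture(name)
    if name=="wrist":
        T=np.eye(4); T[:3,:3]=np.array(s["ee_rot"]).reshape(3,3); T[:3,3]=s["tcp_pos"]
        c["world_to_cam"]=np.linalg.inv(T@np.array(c["mount"]))
    c["world_to_cam"]=np.array(c["world_to_cam"])
    return c
def proj(c,P):
    p=c["world_to_cam"]@np.append(P,1); x,y=p[0]/-p[2],-p[1]/-p[2]
    d=1+c["k1"]*(x*x+y*y); return np.array([c["fx"]*x*d+c["cx"],c["fy"]*y*d+c["cy"]])
def ray(c,uv):
    x0=(uv[0]-c["cx"])/c["fx"]; y0=(uv[1]-c["cy"])/c["fy"]; x,y=x0,y0
    for _ in range(20):
        d=1+c["k1"]*(x*x+y*y); x,y=x0/d,y0/d
    M=np.linalg.inv(c["world_to_cam"]); v=M[:3,:3]@np.array([x,-y,-1]); return M[:3,3],v/np.linalg.norm(v)
def onz(c,uv,z):
    o,v=ray(c,uv); return o+v*(z-o[2])/v[2]
def tri(cs,uvs):
    A=np.zeros((3,3));b=np.zeros(3); R=[ray(c,u) for c,u in zip(cs,uvs)]
    for o,v in R:
        P=np.eye(3)-np.outer(v,v);A+=P;b+=P@o
    X=np.linalg.solve(A,b); return X,[float(np.linalg.norm((np.eye(3)-np.outer(v,v))@(X-o))) for o,v in R]
E
python3 - <<'E'
from h import *
np.set_printoptions(precision=4,suppress=True)
print(sense()["ee_rot"])
C={n:cam(n) for n in("scene","side")}
for n in C: cv2.imwrite(f"pics/{n}0.png",C[n]["img"][:,:,::-1])
for l in ["stand","mould_face","handle_end","button_a","button_b","tray_foot","tray_rim","landing","bowl","jar","spatula"]:
    r={n:landmark_of(n,l) for n in C}
    print(l,{n:[(np.round(d["point"],1).tolist(),round(d["score"],2)) for d in r[n][:2]] for n in r}, end=" ")
    if all(r.values()): print(*tri(list(C.values()),[r[n][0]["point"] for n in C]))
    else: print()
E
```

```text
pics
[[ 0.8996 -0.4367 -0.0008]
 [-0.4367 -0.8996 -0.002 ]
 [ 0.0001  0.0022 -1.    ]]
stand {'scene': [([223.5, 243.4], 0.83), ([276.2, 177.7], 0.43)], 'side': [([339.5, 238.8], 0.71)]} [ 0.6417 -0.0321  0.0046] [0.0023594648323372776, 0.002359464832337126]
mould_face {'scene': [([237.6, 244.8], 0.88)], 'side': [([339.5, 212.4], 0.86)]} [0.6457 0.017  0.0476] [0.008911667970593175, 0.008911667970593323]
handle_end {'scene': [([273.1, 289.9], 0.77)], 'side': [([325.1, 185.6], 0.95), ([251.4, 257.4], 0.18)]} [0.6519 0.1434 0.041 ] [0.0011102792186557008, 0.0011102792186555965]
button_a {'scene': [([273.7, 268.3], 0.86), ([252.6, 284.7], 0.57)], 'side': [([322.5, 191.9], 0.67), ([333.9, 187.6], 0.57)]} [0.629  0.1103 0.0477] [0.006644886175654102, 0.0066448861756541015]
button_b {'scene': [([273.7, 268.3], 0.86), ([252.6, 284.7], 0.57)], 'side': [([322.5, 191.9], 0.67), ([333.9, 187.6], 0.57)]} [0.629  0.1103 0.0477] [0.006644886175654102, 0.0066448861756541015]
tray_foot {'scene': [([278.4, 177.8], 0.96)], 'side': [([250.9, 261.2], 0.65), ([252.0, 268.1], 0.55)]} [ 0.4264 -0.0868  0.0
[... 210 characters left out ...]
129074451796e-05]
landing {'scene': [([207.2, 224.1], 0.84)], 'side': [([347.8, 246.1], 0.9), ([213.3, 179.2], 0.33)]} [ 0.6438 -0.0846  0.0265] [0.0030101602856448775, 0.003010160285644596]
bowl {'scene': [([168.9, 152.1], 0.8), ([280.0, 186.1], 0.39)], 'side': [([346.6, 387.4], 0.69)]} [ 0.5545 -0.3884 -0.0028] [0.002850257701372015, 0.0028502577013720977]
jar {'scene': [([402.4, 347.4], 0.97)], 'side': [([279.1, 156.2], 0.93), ([339.8, 216.1], 0.66)]} [0.5599 0.3728 0.0178] [0.002014563275133364, 0.0020145632751332855]
spatula {'scene': [([430.7, 259.2], 0.6)], 'side': [([209.7, 177.6], 0.68), ([348.0, 253.0], 0.68)]} [0.3458 0.3056 0.0026] [0.00018241644092216743, 0.00018241644092222164]
```

View pics/scene0.png

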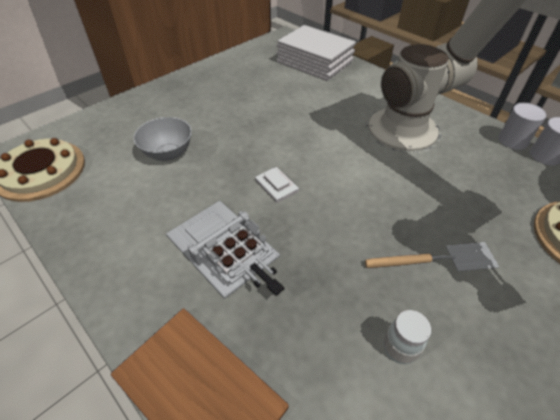

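View pics/side0.png

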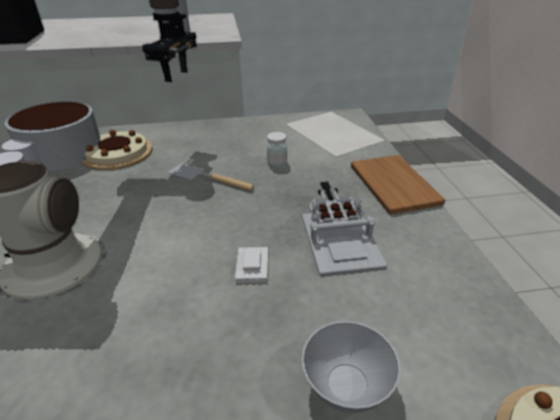

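The scene view shows the loose tray at (277,183), the stand at (223,245) with its handle end at (273,288), the jar at (410,333) and the spatula at (430,260). The side view agrees. The networks match the pictures, and leaf +y is roughly world +y. I'll go above the stand for a close look.

Call:
step_arm(linear=[[48,37,-10],[48,37,-10],[48,37,-10],[48,37,-10],[48,37,-10],[48,37,-10],[48,37,-10],[48,37,-10],[48,37,-10],[48,37,-10]], delta_rot=[[0,0,0],[0,0,0],[0,0,0],[0,0,0],[0,0,0],[0,0,0],[0,0,0],[0,0,0],[0,0,0],[0,0,0]], grip=[87,87,87,87,87,87,87,87,87,87])

```text
time_s: 2.45
tcp_pos: [0.5437, 0.018, 0.3232]
ee_rot: [[0.9, -0.436, 0.001], [-0.436, -0.9, 0.0], [0.001, -0.001, -1.0]]
wrist_force: [0.5, 0.3, -0.5]
gripper_width: 1.002
gripper_force: 0.0
```

Call:
step_arm(linear=[[0,0,0],[0,0,0],[0,0,0],[0,0,0]], delta_rot=[[0,0,-0.14],[0,0,-0.14],[0,0,-0.14],[0,0,0]], grip=[87,87,87,87])

```text
time_s: 2.95
tcp_pos: [0.5431, 0.0197, 0.3226]
ee_rot: [[0.999, -0.034, 0.0], [-0.034, -0.999, 0.0], [0.0, -0.0, -1.0]]
wrist_force: [-1.0, 0.5, 0.1]
gripper_width: 1.002
gripper_force: 0.0
```

```bash
cat > look.py <<'E'
from h import *
import sys
np.set_printoptions(precision=4,suppress=True)
name=sys.argv[1]
s=sense(); print(s["time_s"],np.array(s["tcp_pos"]),np.array(s["joints"])); print(np.array(s["ee_rot"]))
c=cam("wrist"); cv2.imwrite(f"pics/{name}.png",c["img"][:,:,::-1])
Z=dict(stand=0,mould_face=.047,handle_end=.045,button_a=.045,tray_foot=.021,tray_rim=0,landing=.0175,praline0_c=.045)
for l,z in Z.items():
    for d in landmark_of("wrist",l)[:6 if 'pral' in l else 2]:
        print(l,np.round(d["point"],1),round(d["score"],2),onz(c,d["point"],z))
E
python3 look.py w1
```

```text
2.95 [0.5431 0.0197 0.3226] [ 19.1813  10.8724  -0.9354   0.0005 -78.1906  68.8932]
[[ 0.9994 -0.0336  0.    ]
 [-0.0336 -0.9994  0.    ]
 [ 0.     -0.     -1.    ]]
stand [277.4 115.9] 0.69 [0.6507 0.0286 0.    ]
stand [314.6 118.8] 0.61 [ 0.6443 -0.0302  0.    ]
mould_face [280.1 117. ] 0.97 [0.6458 0.0239 0.047 ]
handle_end [193.2 114.4] 0.62 [0.6545 0.1488 0.045 ]
button_a [216.5 134.2] 0.86 [0.6255 0.1175 0.045 ]
button_a [217.5  99.8] 0.7 [0.6728 0.1119 0.045 ]
tray_foot [346.4 245. ] 0.63 [ 0.4376 -0.0804  0.021 ]
tray_rim [346.2 239.1] 0.55 [ 0.4406 -0.0843  0.    ]
tray_rim [216.  132.2] 0.26 [0.6295 0.1281 0.    ]
landing [349.6 116.5] 0.9 [ 0.6452 -0.082   0.0175]
praline0_c [269.9 137.2] 0.66 [0.6182 0.0398 0.045 ]
praline0_c [292.1 136. ] 0.51 [0.6188 0.0074 0.045 ]
```

Call:
step_arm(linear=[[-26,26,30],[-26,26,30],[-26,26,30],[-26,26,30],[0,0,0]], delta_rot=[[0,0,0],[0,0,0],[0,0,0],[0,0,0],[0,0,0]], grip=[87,87,87,87,87])

```text
time_s: 4.03
tcp_pos: [0.4324, -0.082, 0.2005]
ee_rot: [[0.999, -0.034, -0.006], [-0.034, -0.999, -0.0], [-0.006, 0.001, -1.0]]
wrist_force: [-0.0, 0.2, 1.1]
gripper_width: 1.0
gripper_force: 0.0
```

```bash
python3 look.py w2; python3 - <<'E'
from h import *
c=cam("wrist")
print(np.array(c["mount"]).round(3))
for d in silhouettes("wrist","tray")[:2]:
    m=d["mask"]; print(d["score"],d["point"],m.sum())
    ct=max(cv2.findContours(m.astype(np.uint8),0,2)[0],key=cv2.contourArea)[:,0]
    P=np.array([onz(c,u,.007)[:2]*1000 for u in ct.astype(float)],np.float32)
    print(cv2.minAreaRect(P))
E
```

```text
4.025 [ 0.4324 -0.082   0.2005] [ 10.5151   5.0572 -25.7747  -0.0491 -59.4924  77.5353]
[[ 0.9994 -0.0345 -0.0057]
 [-0.0345 -0.9994 -0.0003]
 [-0.0057  0.0005 -1.    ]]
stand [230.9   9.3] 0.83 [ 0.6455 -0.0292  0.    ]
button_a [79.7 25.6] 0.73 [0.624 0.117 0.045]
tray_foot [282.9 198. ] 0.63 [ 0.4355 -0.0789  0.021 ]
tray_rim [287.5 195.6] 0.55 [ 0.434  -0.0846  0.    ]
landing [78.2 25.4] 0.69 [0.6345 0.136  0.0175]
praline0_c [187.8  23.6] 0.75 [0.6178 0.0072 0.045 ]
[[-0.001  0.964  0.265  0.074]
 [ 1.     0.001  0.    -0.001]
 [ 0.     0.265 -0.964 -0.162]
 [ 0.     0.     0.     1.   ]]
0.91 [289.7, 200.1] 4037
((433.11181640625, -82.17303466796875), (97.72145080566406, 68.25054931640625), 82.2117919921875)
```

View pics/w2.png

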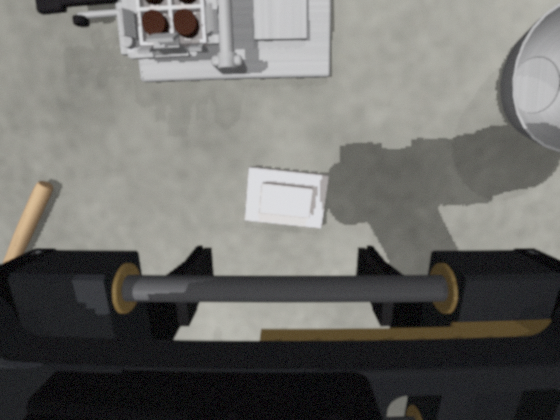

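The tray is at (287,199), foot up, with its long axis nearly along world y (82°). I'll turn the tool to match, go lower and check.

Call:
step_arm(linear=[[0,0,5],[0,0,5],[0,0,5],[0,0,5],[0,0,5],[0,0,5],[0,0,5],[0,0,5],[0,0,0]], delta_rot=[[0,0,-0.1835],[0,0,-0.1835],[0,0,-0.1835],[0,0,-0.1835],[0,0,-0.1835],[0,0,-0.1835],[0,0,-0.1835],[0,0,-0.1835],[0,0,0]], grip=[80,80,80,80,80,80,80,80,80])

```text
time_s: 5.7
tcp_pos: [0.4357, -0.0808, 0.1623]
ee_rot: [[0.136, 0.991, -0.001], [0.991, -0.136, -0.0], [-0.0, -0.001, -1.0]]
wrist_force: [0.8, -0.2, 0.5]
gripper_width: 0.916
gripper_force: 0.0
```

```bash
cat > tr.py <<'E'
from h import *
np.set_printoptions(precision=4,suppress=True)
s=sense(); R=np.array(s["ee_rot"]); p=np.array(s["tcp_pos"]); print(p,R.tolist(),s["joints"])
c=cam("wrist"); 
d=silhouettes("wrist","tray")[0]; m=d["mask"]
print(d["score"],d["point"])
ct=max(cv2.findContours(m.astype(np.uint8),0,2)[0],key=cv2.contourArea)[:,0]
P=np.array([onz(c,u,.007)[:2]*1000 for u in ct.astype(float)],np.float32)
r=cv2.minAreaRect(P); print(r)
print("tool shift mm",R.T@(np.array([r[0][0]/1e3,r[0][1]/1e3,.016])-p)*1e3,"yaw",np.degrees(np.arctan2(R[1,0],R[0,0])))
for d in landmark_of("wrist","tray_foot")[:2]: print(d, onz(c,d["point"],.021))
E
python3 tr.py
```

```text
[ 0.4357 -0.0808  0.1623] [[0.1362367000115391, 0.9906759932496698, -0.0007987294572824828], [0.9906762853143318, -0.13623684977537168, -0.00013593777823798887], [-0.00024348667855900912, -0.0007727626173976625, -0.9999996717760334]] [ 10.6352   7.6448 -28.995   -0.001  -53.4067 161.5353]
0.78 [283.6, 205.7]
((433.408447265625, -82.318603515625), (98.94703674316406, 67.25437927246094), 81.7646484375)
tool shift mm [ -1.8219  -1.9886 146.2945] yaw 82.16986143387486
{'point': [278.8, 210.2], 'score': 0.93} [ 0.4305 -0.0812  0.021 ]
```

Call:
step_arm(linear=[[-1.6,-3,45],[0,0,45],[0,0,35],[0,0,15],[0,0,5],[0,0,0],[0,0,0],[0,0,0],[0,0,0],[0,0,0]], delta_rot=[[0,0,0],[0,0,0],[0,0,0],[0,0,0],[0,0,0],[0,0,0],[0,0,0],[0,0,0],[0,0,0],[0,0,0]], grip=[80,80,80,80,80,80,30,30,30,30])

```text
time_s: 7.1
tcp_pos: [0.4328, -0.082, 0.0177]
ee_rot: [[0.134, 0.991, 0.0], [0.991, -0.134, 0.0], [0.0, 0.0, -1.0]]
wrist_force: [-0.2, -0.4, 0.3]
gripper_width: 0.547
gripper_force: 0.0
```

Call:
step_arm(linear=[[0,0,0],[0,0,0],[0,0,0],[0,0,0],[0,0,-25],[0,0,-45],[0,0,-60],[0,0,-60],[0,0,0]], delta_rot=[[0,0,0],[0,0,0],[0,0,0],[0,0,0],[0,0,0],[0,0,0],[0,0,0],[0,0,0],[0,0,0]], grip=[30,30,30,30,30,30,30,30,30])

```text
time_s: 8.22
tcp_pos: [0.4356, -0.0817, 0.2121]
ee_rot: [[0.134, 0.991, 0.011], [0.991, -0.134, 0.001], [0.003, 0.011, -1.0]]
wrist_force: [-0.5, -0.9, -2.2]
gripper_width: 0.411
gripper_force: 30.0
```

Call:
step_arm(linear=[[0,0,-5],[0,0,-5],[0,0,-5],[0,0,-5],[0,0,-5],[0,0,-5],[0,0,-5],[0,0,-5]], delta_rot=[[0,0,0.1844],[0,0,0.1844],[0,0,0.1844],[0,0,0.1844],[0,0,0.1844],[0,0,0.1844],[0,0,0.1844],[0,0,0.1844]], grip=[30,30,30,30,30,30,30,30])

```text
time_s: 9.22
tcp_pos: [0.4316, -0.0819, 0.2456]
ee_rot: [[0.999, -0.045, -0.004], [-0.045, -0.999, 0.0], [-0.004, -0.0, -1.0]]
wrist_force: [0.7, -0.1, -0.6]
gripper_width: 0.403
gripper_force: 30.0
```

Call:
step_arm(linear=[[38,-30,0],[38,-30,0],[38,-30,0],[0,0,0],[0,0,0]], delta_rot=[[0,0,0],[0,0,0],[0,0,0],[0,0,0],[0,0,0]], grip=[30,30,30,30,30])

```text
time_s: 9.85
tcp_pos: [0.5489, 0.0033, 0.2455]
ee_rot: [[0.999, -0.039, -0.004], [-0.039, -0.999, -0.001], [-0.004, 0.001, -1.0]]
wrist_force: [-0.2, -0.6, -1.1]
gripper_width: 0.41
gripper_force: 30.0
```

```bash
python3 look.py w3
```

```text
9.85 [0.5489 0.0033 0.2455] [ 17.2515  13.8317  -8.0246  -0.0419 -68.3874  70.5224]
[[ 0.9992 -0.0391 -0.0043]
 [-0.0391 -0.9992 -0.0006]
 [-0.0042  0.0008 -1.    ]]
stand [305.6 119.4] 0.86 [ 0.6441 -0.0274  0.    ]
stand [187.2  93.8] 0.17 [0.6833 0.1271 0.    ]
mould_face [264.6 116.1] 0.96 [0.6473 0.0241 0.047 ]
mould_face [191.2 138.6] 0.59 [0.6256 0.1137 0.047 ]
handle_end [162.7 112.5] 0.9 [0.6574 0.1451 0.045 ]
button_a [189.9  93.7] 0.72 [0.6766 0.1101 0.045 ]
button_a [190.5 139.3] 0.57 [0.6249 0.1153 0.045 ]
tray_foot [282.8 264.1] 0.72 [0.4459 0.0111 0.021 ]
tray_rim [283.8 254.4] 0.55 [0.4521 0.0094 0.    ]
landing [349.8 116.6] 0.9 [ 0.6447 -0.0826  0.0175]
praline0_c [282.7 138.8] 0.56 [0.6205 0.0039 0.045 ]
```

View pics/w3.png

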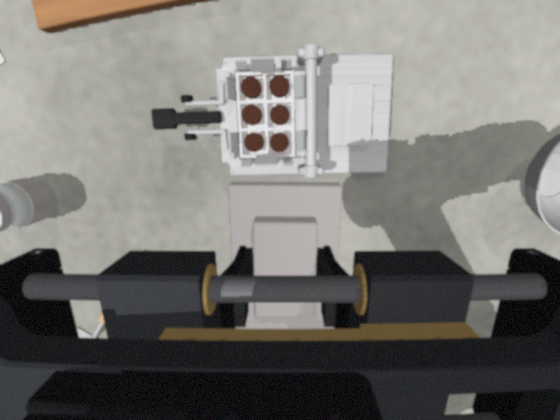

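```bash
python3 - <<'E'
from h import *
np.set_printoptions(precision=4,suppress=True)
s=sense(); R=np.array(s["ee_rot"]); p=np.array(s["tcp_pos"]); c=cam("wrist"); z0=p[2]
d=silhouettes("wrist","tray")[0]; m=d["mask"].astype(np.uint8); print("traymask",d["score"],d["point"])
ys,xs=np.where(m); print(xs.min(),xs.max(),ys.min(),ys.max())
for col in (245,265,285,305,325):
    r=np.where(m[:,col])[0]
    if len(r): q=onz(c,(col,r.min()),z0-.0177); print("front edge tool",col,r.min(),(R.T@(q-p))*1e3)
for row in (195,215,235):
    r=np.where(m[row])[0]
    if len(r):
        for u in(r.min(),r.max()): q=onz(c,(u,row),z0-.0177); print("side",row,u,(R.T@(q-p))*1e3)
# stand fit over several looks
L=[("stand",0,0,0),("mould_face",0,.053,.047),("handle_end",0,.175,.045),("landing",0,-.053,.0175)]
A=[];B=[]
for n,x,y,z in L:
    d=landmark_of("wrist",n)[0]; A.append((x,y)); B.append(onz(c,d["point"],z)[:2])
for d in landmark_of("wrist","button_a")[:2]:
    q=onz(c,d["point"],.045)[:2]; A.append((.0255 if q[0]>.65 else -.0255,.145)); B.append(q)
# pralines centroid at local (0,.053)
P=[onz(c,d["point"],.045)[:2] for d in silhouettes("wrist","praline0_c") if d["score"]>.4]
print("pral",len(P),np.mean(P,0)); print(np.array(P))
A=np.array(A);B=np.array(B);a=A-A.mean(0);b=B-B.mean(0)
U,S,V=np.linalg.svd(a.T@b); Q=V.T@U.T; t=B.mean(0)-Q@A.mean(0)
print("yaw",np.degrees(np.arctan2(Q[1,0],Q[0,0])),"origin",t,"resid mm",(B-A@Q.T-t)*1e3)
print("mould",t+Q@[0,.053],"handle",t+Q@[0,.175])
E
```

```text
traymask 0.58 [288.6, 228.9]
228 341 181 327
front edge tool 245 181 [ 47.7504 -25.8631  17.7331]
front edge tool 265 183 [ 46.4829 -13.5051  17.7294]
front edge tool 285 182 [47.0922 -1.1213 17.7267]
front edge tool 305 182 [47.0902 11.2518 17.7237]
front edge tool 325 182 [47.0991 23.6426 17.7207]
side 195 230 [ 38.969  -35.5946  17.7305]
side 195 340 [38.9277 33.3509 17.7137]
side 215 229 [ 26.002  -36.8748  17.7236]
side 215 340 [25.9597 33.9877 17.7063]
side 235 230 [ 12.5389 -36.9153  17.716 ]
side 235 339 [12.4979 34.0135 17.6987]
pral 1 [0.6184 0.0066]
[[0.6184 0.0066]]
yaw -1.6535814010078929 origin [ 0.6458 -0.0291] resid mm [[-4.8006 -1.5975]
 [ 1.1141  0.1772]
 [ 3.554   2.5448]
 [ 4.2446 -0.8553]
 [-1.9705 -3.1477]
 [-2.1417  2.8784]]
mould [0.6474 0.0239] handle [0.6509 0.1458]
```

```bash
python3 - <<'E'
from h import *
np.set_printoptions(precision=4,suppress=True)
c=cam("wrist"); im=c["img"].astype(int); p=np.array(sense()["tcp_pos"]);R=np.array(sense()["ee_rot"])
m=((im[:,:,0]-im[:,:,2]>15)&(im.max(2)<120)).astype(np.uint8); m[:70]=0;m[158:]=0;m[:,:235]=0;m[:,300:]=0
n,l,st,ce=cv2.connectedComponentsWithStats(m)
P=np.array([onz(c,ce[i],.053)[:2] for i in range(1,n) if st[i,4]>60]); print(st[1:,4],ce[1:].round(1).tolist());print(P, P.mean(0))
P=P[np.argsort(P[:,0])]
if len(P)==6:
    a=P[4:].mean(0)-P[:2].mean(0); Y=[np.diff(P[i:i+2][np.argsort(P[i:i+2,1])],axis=0)[0] for i in(0,2,4)]
    y=np.mean(Y,0); print("yaw long",np.degrees(np.arctan2(a[1],a[0])),"short",np.degrees(np.arctan2(-y[0],y[1])),a,y)
g=cv2.GaussianBlur(c["img"],(0,0),1)[:,:,1].astype(float)
gx=np.gradient(g,axis=1)
for name,lo,hi,sgn,z,r0,r1 in [("plate",380,398,-1,.01,62,165),("pinL",302,311,1,.047,62,165),("pinR",311,322,-1,.047,62,165)]:
    W=[]
    for r in range(r0,r1,2):
        k=lo+np.argmax(sgn*gx[r,lo:hi]); W.append(onz(c,(k,r),z)[:2])
    W=np.array(W); f=None
    for _ in range(3):
        f=np.polyfit(W[:,0],W[:,1],1); e=abs(np.polyval(f,W[:,0])-W[:,1]); W=W[e<=np.quantile(e,.85)]
    print(name,"yaw",np.degrees(np.arctan(f[0])),"y at x=.645",np.polyval(f,.645),e.mean())
E
```

```text
[322 322 294 283 271 272] [[251.0, 89.2], [279.3, 87.9], [251.8, 116.1], [279.8, 116.4], [254.0, 143.4], [279.4, 143.7]]
[[0.6793 0.0381]
 [0.6793 0.0058]
 [0.6498 0.0391]
 [0.6481 0.0065]
 [0.6187 0.0386]
 [0.6172 0.0084]] [0.6487 0.0227]
yaw long -1.45515899740662 short -1.9315342040145134 [ 0.0614 -0.0016] [0.0011 0.0317]
plate yaw -0.7709447514688258 y at x=.645 -0.13538476486704001 0.00022084782699984324
pinL yaw -1.2566484372829894 y at x=.645 -0.02552971373785209 8.309918105661017e-06
pinR yaw -0.936392220160307 y at x=.645 -0.033834030177151295 8.57740286356087e-06
```

The held tray is centred in the gripper within about 1 mm. The six pralines (cols 251–280, rows 88–144) and the hinge pin (col 311) put the mould face at about (0.6475, 0.0235) with a yaw of −1.3°.

Call:
step_arm(linear=[[0,0,0],[33,-7.1,20],[33,-7.1,40],[33,-7.1,50],[0,0,25],[0,0,0],[0,0,0]], delta_rot=[[0,0,-0.016],[0,0,0],[0,0,0],[0,0,0],[0,0,0],[0,0,0],[0,0,0]], grip=[30,30,30,30,30,30,30])

```text
time_s: 11.62
tcp_pos: [0.6506, 0.0226, 0.1143]
ee_rot: [[1.0, -0.022, 0.003], [-0.022, -1.0, 0.0], [0.003, -0.0, -1.0]]
wrist_force: [-0.0, 0.7, -1.3]
gripper_width: 0.404
gripper_force: 30.0
```

```bash
python3 - <<'E'
from h import *
for i in range(3):
    s=sense(); print(s["time_s"],np.round(s["tcp_pos"],4),np.round(s["ee_rot"][2],4)); c=cam("side")
cv2.imwrite("pics/s1.png",cv2.resize(c["img"][130:290,240:440,::-1],None,fx=4,fy=3.75,interpolation=cv2.INTER_CUBIC)[:600])
E
```

```text
11.625 [0.6506 0.0226 0.1143] [ 2.9e-03 -1.0e-04 -1.0e+00]
11.675 [0.6507 0.0227 0.1148] [ 3.9e-03 -6.0e-04 -1.0e+00]
11.725 [0.6506 0.0227 0.115 ] [ 4.1e-03 -8.0e-04 -1.0e+00]
```

View pics/s1.png

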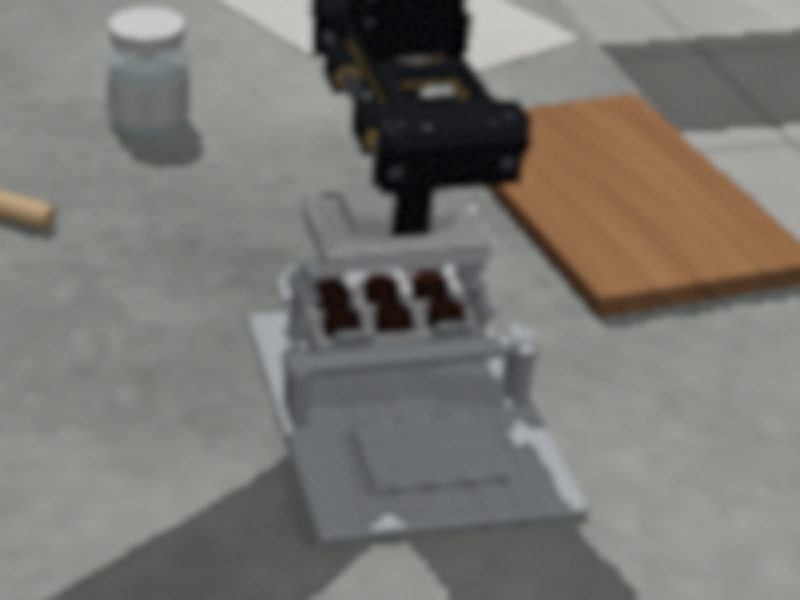

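The tray hangs squarely over the mould, with its edge at about (305–490, 245) above the pralines. I'll correct x by 2 mm and lower it.

Call:
step_arm(linear=[[-2.2,0,15],[0,0,15],[0,0,6],[0,0,4],[0,0,0]], delta_rot=[[0,0,0],[0,0,0],[0,0,0],[0,0,0],[0,0,0]], grip=[30,30,30,30,30])

```text
time_s: 12.4
tcp_pos: [0.6472, 0.0226, 0.072]
ee_rot: [[1.0, -0.023, -0.001], [-0.023, -1.0, 0.0], [-0.001, -0.0, -1.0]]
wrist_force: [1.2, -0.4, -2.0]
gripper_width: 0.413
gripper_force: 30.0
```

Call:
step_arm(linear=[[0,0,3],[0,0,3],[0,0,0]], delta_rot=[[0,0,0],[0,0,0],[0,0,0]], grip=[30,30,30])

```text
time_s: 12.78
tcp_pos: [0.6473, 0.0226, 0.0662]
ee_rot: [[1.0, -0.023, -0.0], [-0.023, -1.0, 0.0], [-0.0, -0.0, -1.0]]
wrist_force: [1.6, -0.7, 0.3]
gripper_width: 0.412
gripper_force: 30.0
```

Call:
step_arm(linear=[[0,0,2],[0,0,2],[0,0,2],[0,0,0]], delta_rot=[[0,0,0],[0,0,0],[0,0,0],[0,0,0]], grip=[30,30,30,30])

```text
time_s: 13.28
tcp_pos: [0.6472, 0.0226, 0.0645]
ee_rot: [[1.0, -0.022, 0.001], [-0.022, -1.0, -0.001], [0.001, 0.001, -1.0]]
wrist_force: [-7.1, 1.6, 17.5]
gripper_width: 0.409
gripper_force: 30.0
```

Call:
step_arm(linear=[[0,0,2],[0,0,0],[0,0,0]], delta_rot=[[0,0,0],[0,0,0],[0,0,0]], grip=[30,30,30])

```text
time_s: 13.65
tcp_pos: [0.6472, 0.0226, 0.0645]
ee_rot: [[1.0, -0.022, 0.001], [-0.022, -1.0, -0.001], [0.001, 0.001, -1.0]]
wrist_force: [-10.1, 1.9, 24.7]
gripper_width: 0.407
gripper_force: 30.0
```

```bash
python3 - <<'E'
from h import *
C={n:cam(n) for n in("side","scene")}
a=cv2.resize(C["side"]["img"][170:260,290:390,::-1],(400,360),interpolation=cv2.INTER_CUBIC)
b=cv2.resize(C["scene"]["img"][190:300,170:290,::-1],(400,366),interpolation=cv2.INTER_CUBIC)[:360]
cv2.imwrite("pics/s2.png",np.hstack([a,b]))
for l in("tray_rim","tray_foot","mould_face"):
    r={n:landmark_of(n,l) for n in C}
    if all(r.values()): print(l,[round(r[n][0]["score"],2) for n in C],tri(list(C.values()),[r[n][0]["point"] for n in C]))
E
```

```text
tray_rim [0.94, 0.65] (array([0.64231839, 0.02170965, 0.04491724]), [0.006638995485546683, 0.00663899548554655])
tray_foot [0.97, 0.61] (array([0.64574394, 0.02007221, 0.06695152]), [0.0025981277267423854, 0.0025981277267423616])
mould_face [0.79, 0.6] (array([0.64493682, 0.02012063, 0.04637387]), [0.006937941055782405, 0.0069379410557822265])
```

View pics/s2.png

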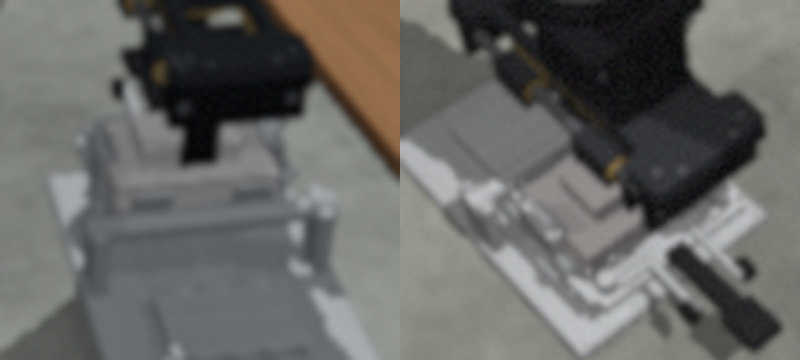

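The tray sits down inside the guides at TCP z 0.0645, which is the expected seated height, and the stop is hard at 25 N. I'll release it, rise and look.

Call:
step_arm(linear=[[0,0,-2],[0,0,-1],[0,0,0],[0,0,-20],[0,0,-50],[0,-40,-40],[0,-45,0],[0,-40,0],[0,0,0]], delta_rot=[[0,0,0],[0,0,0],[0,0,0],[0,0,0],[0,0,0],[0,0,0],[0,0,0],[0,0,0.18],[0,0,0.18]], grip=[52,52,52,60,60,60,60,60,60])

```text
time_s: 15.18
tcp_pos: [0.6498, 0.1503, 0.17]
ee_rot: [[0.927, -0.376, -0.002], [-0.376, -0.927, -0.0], [-0.002, 0.001, -1.0]]
wrist_force: [-0.1, -0.5, -0.3]
gripper_width: 0.693
gripper_force: 0.0
```

Call:
step_arm(linear=[[0,0,0],[0,0,0],[0,0,0],[0,0,0],[0,0,0],[0,0,0],[0,0,0],[0,0,0]], delta_rot=[[0,0,0.18],[0,0,0.18],[0,0,0.18],[0,0,0.18],[0,0,0.18],[0,0,0.18],[0,0,0.131],[0,0,0]], grip=[60,60,60,60,60,60,60,60])

```text
time_s: 16.18
tcp_pos: [0.6499, 0.1474, 0.1703]
ee_rot: [[-0.022, -1.0, -0.002], [-1.0, 0.022, -0.001], [0.001, 0.002, -1.0]]
wrist_force: [0.2, -0.4, 0.5]
gripper_width: 0.689
gripper_force: 0.0
```

```bash
python3 look.py w4; python3 - <<'E'
import cv2
a=cv2.imread("pics/w4.png"); cv2.imwrite("pics/w4c.png",cv2.resize(a[0:300,130:430],(600,600),interpolation=cv2.INTER_CUBIC))
E
```

```text
16.175 [0.6499 0.1474 0.1703] [ 26.6425  28.2042   2.6923  -0.0163 -64.6133 -27.891 ]
[[-0.0219 -0.9998 -0.0021]
 [-0.9998  0.0219 -0.0008]
 [ 0.0008  0.0021 -1.    ]]
stand [287.4  33.8] 0.84 [ 0.6437 -0.0278  0.    ]
handle_end [280.5 205.7] 0.72 [0.6547 0.1426 0.045 ]
button_a [312.1 177.2] 0.72 [0.6228 0.1145 0.045 ]
button_a [259.3 178.5] 0.61 [0.6748 0.1146 0.045 ]
tray_foot [281.5  72.5] 0.65 [0.6506 0.0136 0.021 ]
tray_rim [286.9  78.1] 0.95 [0.6451 0.015  0.    ]
```

View pics/w4c.png

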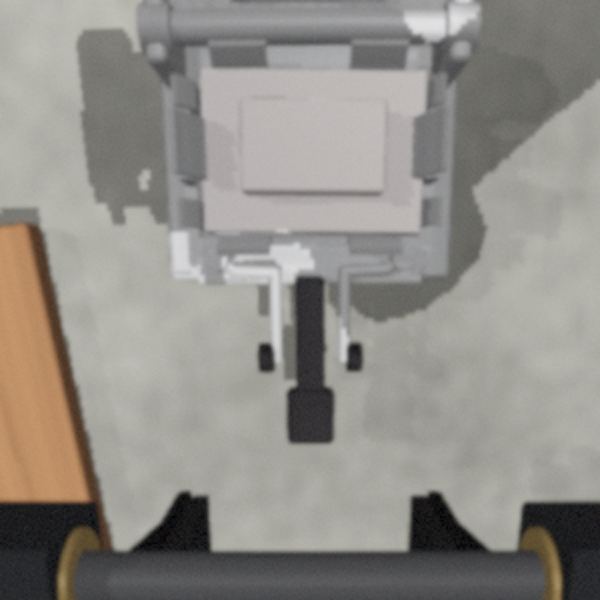

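Both jaws lie symmetrically over the tray ends, at x≈190 and 430 in the crop. The buttons at 267 and 354 are symmetric about the bar at 311, so the latches are shut. I'll go down to the handle end.

Call:
step_arm(linear=[[0,0,50],[0,0,50],[0,0,34],[0,0,10],[0,0,0],[0,0,0],[0,0,0],[0,0,0],[0,0,0]], delta_rot=[[0,0,0],[0,0,0],[0,0,0],[0,0,0],[0,0,0],[0,0,0],[0,0,0],[0,0,0],[0,0,0]], grip=[45,45,45,45,20,20,20,20,20])

```text
time_s: 17.75
tcp_pos: [0.6493, 0.1478, 0.0291]
ee_rot: [[-0.023, -1.0, -0.001], [-1.0, 0.023, 0.0], [-0.0, 0.001, -1.0]]
wrist_force: [-5.0, 1.1, 4.7]
gripper_width: 0.272
gripper_force: 30.0
```

```bash
python3 - <<'E'
import numpy as np
r=177.5;t=np.linspace(0,np.pi,19)
y=r*np.cos(t)+2*np.sin(t);z=r*np.sin(t)-2*np.cos(t)
print(np.c_[-np.diff(y),-np.diff(z)].round(1).tolist())
E
```

```text
[[2.3, -30.9], [7.7, -30.0], [12.8, -28.2], [17.5, -25.5], [21.6, -22.1], [25.1, -18.0], [27.9, -13.4], [29.8, -8.3], [30.8, -3.0], [30.9, 2.3], [30.0, 7.7], [28.2, 12.8], [25.5, 17.5], [22.1, 21.6], [18.0, 25.1], [13.4, 27.9], [8.3, 29.8], [3.0, 30.8]]
```

Call:
step_arm(linear=[[2.3,0,-30.9],[7.7,0,-30],[12.8,0,-28.2],[17.5,0,-25.5],[0,0,0]], delta_rot=[[0,0,0],[0,0,0],[0,0,0],[0,0,0],[0,0,0]], grip=[20,20,20,20,20])

```text
time_s: 18.38
tcp_pos: [0.6486, 0.1067, 0.1439]
ee_rot: [[-0.024, -1.0, 0.0], [-1.0, 0.024, 0.001], [-0.001, -0.0, -1.0]]
wrist_force: [-3.6, 2.0, 2.8]
gripper_width: 0.273
gripper_force: 30.0
```

Call:
step_arm(linear=[[21.6,0,-22.1],[25.1,0,-18],[27.9,0,-13.4],[29.8,0,-8.3],[30.8,0,-3],[30.9,0,2.3],[30,0,7.7],[28.2,0,12.8],[0,0,0]], delta_rot=[[0,0,0],[0,0,0],[0,0,0],[0,0,0],[0,0,0],[0,0,0],[0,0,0],[0,0,0],[0,0,0]], grip=[20,20,20,20,20,20,20,20,20])

```text
time_s: 19.5
tcp_pos: [0.6448, -0.1209, 0.1865]
ee_rot: [[-0.025, -1.0, 0.003], [-1.0, 0.025, -0.005], [0.005, -0.003, -1.0]]
wrist_force: [-1.9, -5.7, 6.5]
gripper_width: 0.272
gripper_force: 30.0
```

Call:
step_arm(linear=[[24,0,17.5],[22,0,21.6],[18,0,25.1],[13.4,0,27.9],[8,0,29.8],[3,0,30.8],[0,0,3],[0,0,0]], delta_rot=[[0,0,0],[0,0,0],[0,0,0],[0,0,0],[0,0,0],[0,0,0],[0,0,0],[0,0,0]], grip=[20,20,20,20,20,20,20,20])

```text
time_s: 20.5
tcp_pos: [0.6434, -0.2099, 0.0283]
ee_rot: [[-0.023, -1.0, 0.003], [-1.0, 0.023, -0.005], [0.005, -0.003, -1.0]]
wrist_force: [1.1, -15.2, -3.8]
gripper_width: 0.271
gripper_force: 30.0
```

Call:
step_arm(linear=[[0,0,3],[0,0,2],[0,0,0]], delta_rot=[[0,0,0],[0,0,0],[0,0,0]], grip=[20,20,20])

```text
time_s: 20.88
tcp_pos: [0.6435, -0.2099, 0.0272]
ee_rot: [[-0.022, -1.0, 0.004], [-1.0, 0.022, -0.006], [0.006, -0.004, -1.0]]
wrist_force: [-3.6, -11.4, 9.9]
gripper_width: 0.271
gripper_force: 30.0
```

Call:
step_arm(linear=[[0,0,-3],[0,0,0],[0,0,0],[0,0,0],[0,0,0],[0,0,0],[0,0,0]], delta_rot=[[0,0,0],[0,0,0],[0,0,0],[0,0,0],[0,0,0],[0,0,0],[0,0,0]], grip=[75,75,75,75,75,75,75])

```text
time_s: 21.75
tcp_pos: [0.6421, -0.2053, 0.0264]
ee_rot: [[-0.023, -1.0, 0.0], [-1.0, 0.023, -0.0], [0.0, -0.0, -1.0]]
wrist_force: [-0.5, -0.2, -0.9]
gripper_width: 0.855
gripper_force: 0.0
```

```bash
sed -i 's/mould_face=.047/mould_face=.047,praline5_c=.03/' look.py; python3 look.py w5; python3 - <<'E'
import cv2
a=cv2.imread("pics/w5.png"); cv2.imwrite("pics/w5c.png",cv2.resize(a[0:300,130:430],(600,600),interpolation=cv2.INTER_CUBIC))
E
```

```text
21.75 [ 0.6421 -0.2053  0.0264] [ -4.0203  36.8825  -4.628    0.0009 -48.4866   2.6922]
[[-0.0232 -0.9997  0.    ]
 [-0.9997  0.0232 -0.    ]
 [ 0.     -0.     -1.    ]]
handle_end [285.  273.8] 0.86 [ 0.6428 -0.2056  0.045 ]
button_a [325.1 326.4] 0.67 [ 0.6206 -0.1718  0.045 ]
tray_rim [326.4 325.8] 0.49 [ 0.6131 -0.1394  0.    ]
praline0_c [280.  275.3] 0.24 [ 0.6455 -0.2048  0.045 ]
```

View pics/w5c.png

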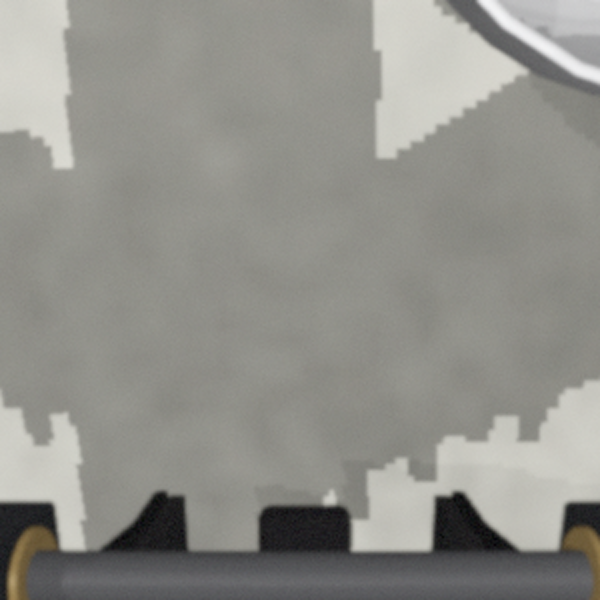

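The handle end is centred between the open fingers, at (305,510) in the crop, and the leaf is over. I'll slide to the buttons and squeeze.

Call:
step_arm(linear=[[-10,-1.5,-3.5],[-10,0,0],[-11,0,0],[0,0,0],[0,0,0],[0,0,0],[0,0,0],[0,0,0],[0,0,0],[0,0,0]], delta_rot=[[0,0,0],[0,0,0],[0,0,0],[0,0,0],[0,0,0],[0,0,0],[0,0,0],[0,0,0],[0,0,0],[0,0,0]], grip=[75,75,75,75,25,25,25,25,25,25])

```text
time_s: 23.5
tcp_pos: [0.6439, -0.1721, 0.0297]
ee_rot: [[-0.024, -1.0, -0.001], [-1.0, 0.024, 0.003], [-0.003, 0.001, -1.0]]
wrist_force: [-1.5, 8.6, 1.9]
gripper_width: 0.419
gripper_force: 30.0
```

```bash
python3 - <<'E'
import numpy as np
r=142;t=np.radians(np.r_[180:150:-4,np.linspace(148,0,13)])
y=r*np.cos(t)+2*np.sin(t);z=r*np.sin(t)-2*np.cos(t)
print(np.degrees(t).round(),np.c_[-np.diff(y),-np.diff(z)].round(1).tolist())
E
```

```text
[180. 176. 172. 168. 164. 160. 156. 152. 148. 136. 123. 111.  99.  86.
  74.  62.  49.  37.  25.  12.   0.] [[-0.5, -9.9], [-1.2, -9.8], [-1.9, -9.7], [-2.5, -9.6], [-3.2, -9.4], [-3.8, -9.1], [-4.5, -8.8], [-5.1, -8.5], [-19.2, -23.7], [-23.8, -19.1], [-27.3, -13.5], [-29.6, -7.4], [-30.5, -0.9], [-30.0, 5.6], [-28.1, 11.9], [-24.9, 17.6], [-20.6, 22.5], [-15.3, 26.4], [-9.3, 29.1], [-2.8, 30.4]]
```

Call:
step_arm(linear=[[0,0,-9.9],[-0.9,0,-9.9],[-1.6,0,-9.8],[-2.3,0,-9.7],[-3,0,-9.5],[-3.6,0,-9.2],[0,0,0]], delta_rot=[[0,0,0],[0,0,0],[0,0,0],[0,0,0],[0,0,0],[0,0,0],[0,0,0]], grip=[25,25,25,25,25,25,25])

```text
time_s: 24.38
tcp_pos: [0.644, -0.1606, 0.0861]
ee_rot: [[-0.023, -1.0, -0.002], [-1.0, 0.023, 0.003], [-0.003, 0.002, -1.0]]
wrist_force: [1.1, 7.9, -4.7]
gripper_width: 0.416
gripper_force: 29.9
```

```bash
python3 - <<'E'
from h import *
C={n:cam(n) for n in("side","scene")}
a=cv2.resize(C["side"]["img"][170:280,280:400,::-1],(400,366),interpolation=cv2.INTER_CUBIC)
b=cv2.resize(C["scene"]["img"][170:290,150:280,::-1],(400,366),interpolation=cv2.INTER_CUBIC)
cv2.imwrite("pics/s3.png",np.hstack([a,b]))
for l in("tray_rim","tray_foot","mould_face"):
    r={n:landmark_of(n,l) for n in C}
    if all(r.values()): print(l,[round(r[n][0]["score"],2) for n in C],tri(list(C.values()),[r[n][0]["point"] for n in C]))
E
```

```text
tray_rim [0.54, 0.27] (array([ 0.64291732, -0.16160608,  0.1062008 ]), [0.020679763178610058, 0.02067976317861023])
tray_foot [0.69, 0.41] (array([ 0.55293951,  0.19537112, -0.0031736 ]), [0.19850315046647113, 0.19850315046647118])
```

View pics/s3.png

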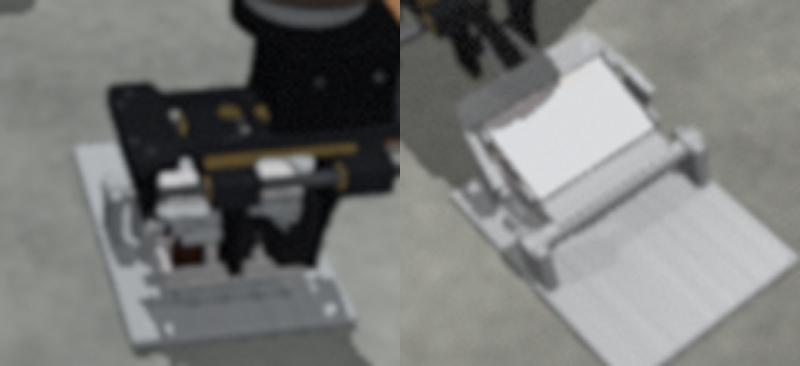

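The side view shows the loose tray left on the pad, with its edge at about row 270, and a praline standing in it at (185,250). The leaf is lifted off above it, so I'll carry on with the swing.

Call:
step_arm(linear=[[-4.5,0,-8.8],[-5.1,0,-8.5],[-9,0,-12],[-10.2,0,-11.7],[-23.8,0,-19.1],[-27.3,0,-13.5],[-29.6,0,-7.4],[0,0,0]], delta_rot=[[0,0,0],[0,0,0],[0,0,0],[0,0,0],[0,0,0],[0,0,0],[0,0,0],[0,0,0]], grip=[25,25,25,25,25,25,25,25])

```text
time_s: 25.78
tcp_pos: [0.6459, -0.0513, 0.1706]
ee_rot: [[-0.021, -1.0, -0.001], [-1.0, 0.021, 0.0], [-0.0, 0.001, -1.0]]
wrist_force: [-1.0, 4.0, -6.3]
gripper_width: 0.421
gripper_force: 30.0
```

Call:
step_arm(linear=[[-30.5,0,-0.9],[-30,0,5.6],[-28.1,0,11.9],[-24.9,0,17.6],[-20.6,0,22.5],[-15.3,0,26.4],[-9.3,0,29.1],[-2.8,0,30.4],[0,0,4],[0,0,0]], delta_rot=[[0,0,0],[0,0,0],[0,0,0],[0,0,0],[0,0,0],[0,0,0],[0,0,0],[0,0,0],[0,0,0],[0,0,0]], grip=[25,25,25,25,25,25,25,25,25,25])

```text
time_s: 27.02
tcp_pos: [0.6489, 0.1073, 0.0266]
ee_rot: [[-0.022, -1.0, -0.004], [-1.0, 0.022, -0.002], [0.002, 0.004, -1.0]]
wrist_force: [-11.6, 2.5, 9.7]
gripper_width: 0.418
gripper_force: 30.1
```

Call:
step_arm(linear=[[0,0,0],[0,0,0],[0,0,0],[0,0,0],[0,0,0],[0,0,-20],[0,0,-40],[0,0,-50],[0,0,-50],[0,0,0]], delta_rot=[[0,0,0],[0,0,0],[0,0,0],[0,0,0],[0,0,0],[0,0,0],[0,0,0],[0,0,0],[0,0,0],[0,0,0]], grip=[76,76,76,76,76,76,76,76,76,76])

```text
time_s: 28.28
tcp_pos: [0.6539, 0.1084, 0.1882]
ee_rot: [[-0.023, -1.0, 0.011], [-1.0, 0.023, 0.003], [-0.003, -0.011, -1.0]]
wrist_force: [-0.8, 0.3, 0.2]
gripper_width: 0.874
gripper_force: 0.0
```

```bash
python3 look.py w6; python3 - <<'E'
from h import *
C={n:cam(n) for n in("side","wrist")}
a=cv2.resize(C["side"]["img"][170:280,280:400,::-1],(400,366),interpolation=cv2.INTER_CUBIC)
b=cv2.resize(C["wrist"]["img"][0:256,140:420,::-1],(400,366),interpolation=cv2.INTER_CUBIC)
cv2.imwrite("pics/s4.png",np.hstack([a,b]))
E
```

```text
28.275 [0.6539 0.1084 0.1882] [ 23.4162  26.7167   2.8154   0.1179 -65.4609 -24.7592]
[[-0.0226 -0.9997  0.011 ]
 [-0.9997  0.0226  0.0027]
 [-0.003  -0.0109 -0.9999]]
stand [290.9  76. ] 0.69 [ 0.6468 -0.0286  0.    ]
mould_face [295.4   6. ] 0.38 [ 0.6421 -0.0803  0.047 ]
handle_end [288.1 235.1] 0.78 [0.6534 0.1418 0.045 ]
handle_end [314.9 209.9] 0.22 [0.6239 0.1138 0.045 ]
button_a [313.1 208.2] 0.86 [0.6259 0.1118 0.045 ]
button_a [269.1 211.5] 0.59 [0.6733 0.1145 0.045 ]
tray_foot [289.2  14.3] 0.77 [ 0.6477 -0.083   0.021 ]
tray_foot [290.    4.1] 0.58 [ 0.6467 -0.0922  0.021 ]
tray_rim [294.5   5. ] 0.74 [ 0.6416 -0.0995 -0.    ]
praline0_c [325.4  27.8] 0.85 [ 0.6143 -0.0619  0.045 ]
praline0_c [291.2  12.1] 0.74 [ 0.6461 -0.076   0.045 ]
```

View pics/s4.png

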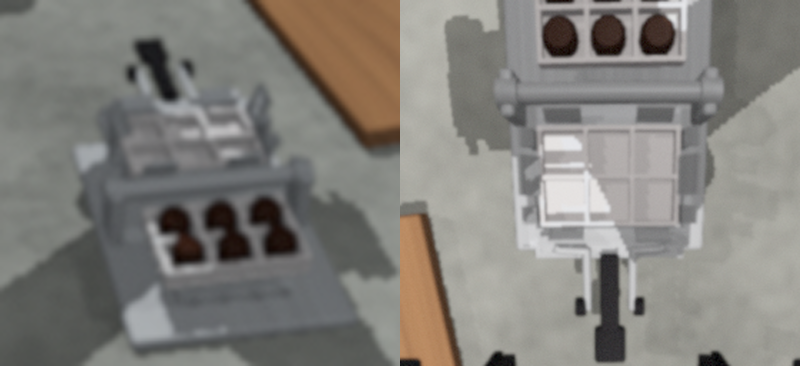

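The loose tray stands on the pad, open side up, with all six pralines in its pockets (side view around (225,230)). The leaf is back at its start and the robot is clear of everything.

```bash
python3 -c "
from station import *
print(finish_job())"
```

```text
the job is handed in; nothing more can be done
None
```

The job is handed in at about 28 s of the 72 s allowed: the tray was latched on, turned over, unlatched and left on the stand's plate open side up with all six pralines in it, and the leaf is back at its start; no verdict came back.

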